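# Ratchet out of the toolbox

### The job

Swing the toolbox lid open far enough that it stays up by itself, then lift out the ratchet and lay it down on the rubber mat, wholly on the mat and without dropping it. Leave the pipe wrench in the toolbox, the lid open, and the jar, bowl and mallet where they are.

Things in the scene. Friction and masses are not known exactly. Their poses are not given: they have to be found in the camera images.
- toolbox: Grey plastic toolbox fixed to the bench, 200 x 300 x 85 mm (x, y, z) without its lid; walls and floor 5 mm thick. Origin: centre of its underside. Its x axis points from the front (handle side) to the hinge side, y along the hinge, z up. A 5 mm wall of full height, running along x through the middle, splits it into two compartments, each 190 x 142 mm inside; the ratchet lies in one and the pipe wrench in the other, either way round.
- lid (a joint): Angle of the toolbox lid: 0 shut (as at the start), grows as it opens, stop at 1.9 rad. The hinge is almost free, without latch or spring: below about 1.45 rad the lid falls shut, beyond that it falls open against the stop and stays. The lid is a 200 x 300 mm plate 7 mm thick, 0.2 to 0.45 kg; when it stands open its free edge is about 275 mm above the bench and 65 mm beyond the hinge.
- lid_hinge (a point): Point on the hinge axis, on the middle of the toolbox's far rim, 100 mm along +x of the toolbox from its centre and 85 mm up. The axis runs along the toolbox's y.
- lid_handle (a point): Centre of the black plastic handle bar on top of the lid near its front edge: a bar 40 mm long (along the toolbox's y) and 14 x 14 mm in section, on two short posts; with the lid shut its centre is 30 mm above the lid's top face, 165 mm from the hinge axis towards the front and 37 mm above the axis. It can be pinched across its 40 mm length, with the fingers either side pointing down, and then turns between the fingers as the lid swings. It turns with the lid.
- ratchet_mid (a point): Chrome ratchet, 146 mm long, lying flat and roughly along the toolbox's x: a round head (32 mm wide, 18 mm high, with a 9.5 mm square drive stub on its upper side), a plain shank 11 mm thick and a ribbed round handle 18 mm thick. This point is near its balance point on the axis of the shank, 9 mm above what it lies on; x points to the head, z up. The plain shank runs from 13 mm behind it to 38 mm ahead of it. About 0.15 to 0.3 kg.
- ratchet_head (a point): Centre of the ratchet's head, 55 mm ahead of ratchet_mid.
- ratchet_end (a point): Handle end of the ratchet, 75 mm behind ratchet_mid.
- wrench_mid (a point): Small stainless steel pipe wrench, 162 mm long, 42 mm wide over the jaws, 16 mm high, lying flat roughly along the toolbox's x; this point is in the middle of it, 8 mm above what it lies on; x points to the jaws.
- mat: Dark rubber mat fixed flat on the bench, 180 x 240 x 4 mm (x, y, z). Origin: centre of its underside.
- jar_mid (a point): Bystander: green plastic screw jar with screw lid, 68 mm wide, 100 mm high; the point is half-way up.
- bowl_mid (a point): Bystander: white ceramic bowl, 130 mm wide, 55 mm high; the point is half-way up.
- mallet_head (a point): Bystander: mallet lying down, orange silicone head 90 mm long and 56 mm thick on a wooden handle about 200 mm long; the point is the centre of the head.

How it is judged:
On the way, in this order (a step that is already met when the one before it is completed fails the run):
1. the lid stands open by itself, past 1.6 rad, with nothing touching it (value of joint lid above 1.6 rad and velocity of joint lid between -0.1 and 0.1 rad/s and contact force between lid and anything else below 0.1 N), for 0.3 s.
2. the ratchet is lifted clear of the toolbox's rim (height (world z) of ratchet_mid above 0.1 m), for 0.1 s.
At the end, for the whole second after the job is handed in: The lid stands open past 1.6 rad and still; the ratchet lies at rest on the mat, its head centre, middle and handle end all within the mat's edges and less than 30 mm above the bench; the pipe wrench is in the toolbox (value of joint lid above 1.6 rad and velocity of joint lid between -0.1 and 0.1 rad/s and x of ratchet_mid in the frame of mat between -0.09 and 0.09 m and y of ratchet_mid in the frame of mat between -0.12 and 0.12 m and z of each of ratchet_mid, ratchet_head, ratchet_end in the frame of mat below 0.03 m and x of ratchet_head in the frame of mat between -0.09 and 0.09 m and y of ratchet_head in the frame of mat between -0.12 and 0.12 m and x of ratchet_end in the frame of mat between -0.09 and 0.09 m and y of ratchet_end in the frame of mat between -0.12 and 0.12 m and linear speed of ratchet below 0.02 m/s and x of wrench_mid in the frame of toolbox between -0.1 and 0.1 m and y of wrench_mid in the frame of toolbox between -0.15 and 0.15 m and z of wrench_mid in the frame of toolbox below 0.06 m); the robot touches nothing.
It fails at once if the ratchet is dropped: falls, out of the fingers, faster than 0.9 m/s (from about 40 mm) (linear speed of ratchet above 0.9 m/s and contact force between ratchet and the fingers below 0.05 N).
It fails at once if the pipe wrench is lifted out of the toolbox (height (world z) of wrench_mid above 0.09 m).
It fails at once if the jar is moved by more than 30 mm (distance of jar_mid from where it was at the start of the episode above 0.03 m).
It fails at once if the bowl is moved by more than 30 mm (distance of bowl_mid from where it was at the start of the episode above 0.03 m).
It fails at once if the mallet is moved by more than 30 mm (distance of mallet_head from where it was at the start of the episode above 0.03 m).
It also fails if it takes over 62 s, if anything falls off the work surface, if the arm or the gripper's body presses on something with over 40 N, if the wrist force passes 120 N, or if a joint passes its speed limit or range.

### The arm

A 6-joint arm with a two-finger parallel gripper is mounted at the origin on the work surface. World frame = base frame: x ahead of the robot, y to its left, z up, the work surface at z = 0. Lengths are in m, angles in rad, forces in N, time in s.
With the tool pointing down it reaches from about 0.35 to 1 m from the base axis. Payload 7.1 kg.
Tool frame: the origin (TCP) lies between the finger pads; the fingertips stand 22 mm ahead of it and the grasp point (between the pads) lies 3 mm ahead of it; x points along the fingers, y is the direction in which the jaws open and shut, and the axes are right-handed (so a half turn about x gives the same grasp; the last joint's range is limited). The gripper opens to 85 mm and grips with 20 to 120 N. Pads are 22 mm wide; open, the fingers measure 114 mm over their backs; the gripper's body (76 mm by 85 mm) begins 54 mm behind the grasp point. The pads swing forward as they close: fully open they stand 13 mm farther back than shut.
Start: joints at [1.083, 0.423, 1.63, -0, 1.089, -0.019], TCP at [0.282, 0.558, 0.253] pointing down, gripper open.
Joint ranges: [-3, 3], [-0.9, 2.11], [0.09, 2.58], [-1.31, 4.45], [0.11, 2.69], [-2.54, 2.54]. Speed limits (rad/s): [2.39, 2.39, 3.01, 3.14, 3.14, 3.14].

### API

Orientations are given as a rotation vector (axis times angle).
In Python, from rig import manip gives the robot as it stands. The module is installed in compiled form; this text tells all that it offers. Calls block until the motion is done:
- manip.move_to(position, orientation): joint-space move of the TCP to a pose.
- manip.servo_line(position, orientation=None, rate=0.15): straight line of the TCP; orientation=None keeps the orientation; rate is the mean speed in m/s.
- manip.set_joints(angles): joint-space move.
- manip.command_gripper(opening, f_grip=None): finger opening in m; f_grip is the grip in N (None keeps the last); returns when the fingers have stopped.
- manip.hold(seconds).
- manip.solve_ik(position, orientation): joint angles nearest the present ones, or None.
- manip.camera(name): name is "scene" or "top" or "wrist"; returns a dict with "image" (400x640x3 uint8, red, green, blue), "fx", "fy", "cx", "cy" (pixels), "k1" (the pictures are not rectified: a ray, as slopes to the right and down, at radius r is drawn at 1 + k1 r^2 times it, then the intrinsics apply), "cam_to_world" (4x4, takes a point from camera to world coordinates); the wrist camera has in their place "mount" (4x4, takes a point from camera to tool coordinates, whose origin is the TCP and whose axes are the tool frame's). Camera axes: x right, y down, z forward; pixel columns grow to the right and rows downward; lengths in m; the calibration is good to about 2 mm. A picture is of the moment at which its call begins: read the wrist's pose just before it. There is no depth.
A pose or a line that the arm cannot do raises manip.IKError and nothing moves.
- manip.sign_off(): hands the job in, once; it reports no verdict.
Readings, each from a call of its own:
- manip.get_time(): time.
- manip.get_joint_positions(): joint angles.
- manip.get_joint_vel(): joint speeds.
- manip.get_tau(): joint torques, N m.
- manip.get_position(): TCP position.
- manip.get_ee_rot(): TCP orientation.
- manip.get_contact_force(): force on the tool from outside, world axes, zero at the start.
- manip.get_torque(): the same for the moment, N m.
- manip.get_width(): finger opening in m.
Only numpy, scipy, OpenCV 4.12 (cv2) and the standard library are available. Lean on these libraries where they do the work, as an engineer would, in place of code of your own. Each camera call takes 0.05 s, during which the arm holds its last target.

## Working session

There is one attempt and no reset: what is moved stays moved. The work goes in short steps, each a Python script; the robot and the scene stay as the last script left them, time stands still between calls to the robot, and variables do not carry over. Pictures are saved under pics/ and viewed, and the job is handed in when it is done.

```bash
mkdir -p pics
python3 - <<'E'
from rig import manip
import cv2
for n in ["scene","top"]:
    c=manip.camera(n); cv2.imwrite(f"pics/{n}0.png",c["image"][:,:,::-1])
    print(n,c["fx"],c["fy"],c["cx"],c["cy"],c["k1"],c["cam_to_world"].round(4).tolist() if hasattr(c["cam_to_world"],'round') else c["cam_to_world"])
print(manip.get_time(),manip.get_position(),manip.get_ee_rot(),manip.get_width())
E
```

```text
scene 437.3940517879351 437.3940517879351 324.3185518217911 201.89020695327855 -0.08906637453689366 [[0.4762, 0.5714, -0.6684, 1.4073], [0.8794, -0.3086, 0.3627, -0.4105], [0.001, -0.7604, -0.6494, 0.9119], [0.0, 0.0, 0.0, 1.0]]
top 489.1174815271131 489.1174815271131 321.88840290280194 196.08452710205253 0.03281449896708133 [[-0.0192, -0.9855, 0.1687, 0.3184], [-0.9998, 0.0195, 0.0005, 0.0516], [-0.0038, -0.1687, -0.9857, 1.42], [0.0, 0.0, 0.0, 1.0]]
0.1 [0.28214181 0.55718205 0.25261714] [ 0.36655461  1.53970741 -0.36866246] 0.08525878747766578
```

View pics/scene0.png

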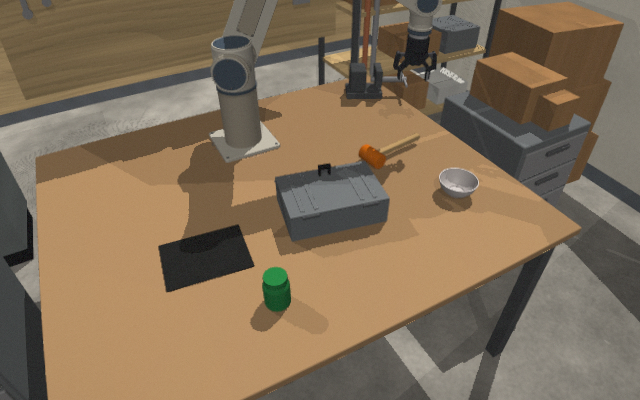

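View pics/top0.png

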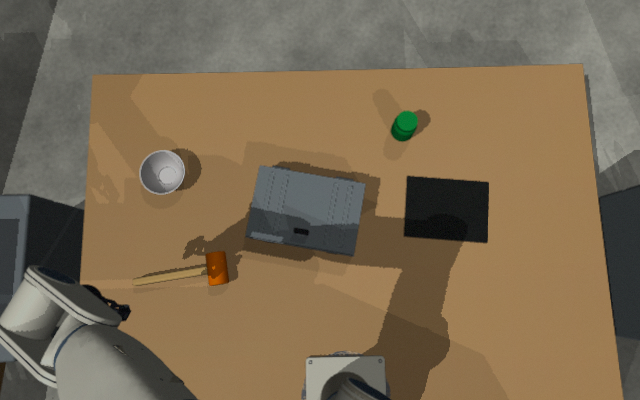

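The top view shows the shut box around (305,210) with its handle at (301,231), on the robot side. The mat is near (447,209), the mallet at (217,268), the bowl at (162,172) and the jar at (405,125). Next I'll measure these.

```bash
cat > h.py <<'E'
from rig import manip
import numpy as np, cv2
from scipy.spatial.transform import Rotation as R
def save(n,im): cv2.imwrite(f"pics/{n}.png",im[:,:,::-1])
def tool_pose():
    T=np.eye(4);T[:3,:3]=R.from_rotvec(manip.get_ee_rot()).as_matrix();T[:3,3]=manip.get_position();return T
def cam(name):
    T=tool_pose() if name=="wrist" else None
    c=manip.camera(name)
    c["T"]=T@np.array(c["mount"]) if name=="wrist" else np.array(c["cam_to_world"])
    return c
def ray(c,uv):
    x=(uv[0]-c["cx"])/c["fx"];y=(uv[1]-c["cy"])/c["fy"];d=np.array([x,y]);s=d.copy()
    for _ in range(30): s=d/(1+c["k1"]*(s@s))
    v=c["T"][:3,:3]@np.array([s[0],s[1],1]);return c["T"][:3,3],v/np.linalg.norm(v)
def onz(c,uv,z):
    o,v=ray(c,uv);return o+v*(z-o[2])/v[2]
def proj(c,P):
    p=np.linalg.inv(c["T"])@np.append(P,1);s=p[:2]/p[2];s=s*(1+c["k1"]*(s@s))
    return np.array([s[0]*c["fx"]+c["cx"],s[1]*c["fy"]+c["cy"]])
def tri(c1,u1,c2,u2):
    o1,v1=ray(c1,u1);o2,v2=ray(c2,u2)
    A=np.stack([v1,-v2],1);t=np.linalg.lstsq(A,o2-o1,rcond=None)[0]
    a=o1+v1*t[0];b=o2+v2*t[1];return (a+b)/2,np.linalg.norm(a-b)
def down(yawjaw):
    # tool x down, tool y (jaw dir) at world yaw
    x=np.array([0,0,-1.]);y=np.array([np.cos(yawjaw),np.sin(yawjaw),0]);z=np.cross(x,y)
    return R.from_matrix(np.stack([x,y,z],1))
E
python3 - <<'E'
from h import *
c=cam("top");im=c["image"]
z=cv2.resize(im[155:265,235:375],None,fx=5,fy=5,interpolation=cv2.INTER_CUBIC);save("topbox",z)
hsv=cv2.cvtColor(im,cv2.COLOR_RGB2HSV)
m=(hsv[...,2]<45).astype(np.uint8);m[:, :395]=0;m[:,500:]=0;m[:170]=0;m[250:]=0
cs,_=cv2.findContours(m,0,2);k=max(cs,key=cv2.contourArea);r=cv2.minAreaRect(k)
P=[onz(c,p,.004) for p in cv2.boxPoints(r)];print("mat",np.round(P,4).tolist(),np.mean(P,0))
print([np.linalg.norm(P[i]-P[i-1]) for i in range(4)])
m=((hsv[...,1]<75)&(hsv[...,2]>45)).astype(np.uint8);m[:, :235]=0;m[:,375:]=0;m[:155]=0;m[265:]=0
m=cv2.morphologyEx(m,cv2.MORPH_OPEN,np.ones((3,3)))
cs,_=cv2.findContours(m,0,2);k=max(cs,key=cv2.contourArea);r=cv2.minAreaRect(k);print(r,cv2.boxPoints(r))
save("boxm",cv2.resize(m[155:265,235:375]*255,None,fx=5,fy=5)[:,:,None].repeat(3,2))
E
```

```text
mat [[0.4393, -0.179, 0.004], [0.6163, -0.2007, 0.004], [0.5923, -0.4451, 0.004], [0.4168, -0.4185, 0.004]] [ 0.51618947 -0.31082144  0.004     ]
[np.float64(0.24061980858607993), np.float64(0.17832114780628866), np.float64(0.24565068683036925), np.float64(0.17751206573382292)]
((305.3992614746094, 209.39511108398438), (110.283935546875, 76.50919342041016), 9.904183387756348) [[244.49925 237.59512]
 [257.65894 162.22617]
 [366.29926 181.1951 ]
 [353.1396  256.56406]]
```

View pics/topbox.png

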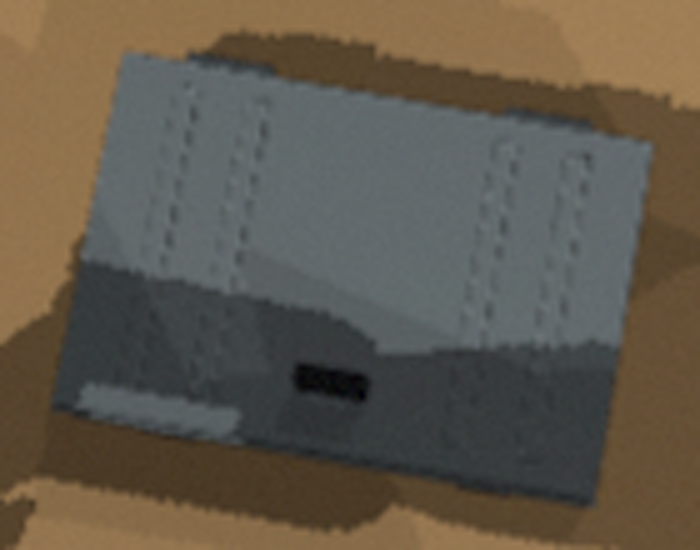

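View pics/boxm.png

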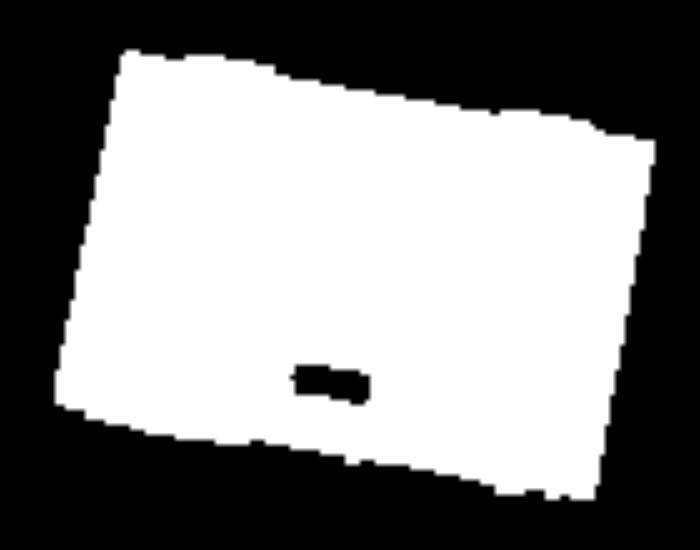

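The crop gives lid corners at (259.4,165.4), (365.4,183.6), (246,236.4) and (354,253.5), with the handle top at (301.2,231.6).

Run:
```python
from h import *
c=cam("top")
L=[onz(c,p,.092)[:2] for p in [(259.4,165.4),(365.4,183.6),(354,253.3),(246,236.3)]]
L=np.array(L);print(L.round(4)); print([np.linalg.norm(L[i]-L[(i+1)%4]) for i in range(4)])
ey=L[0]-L[1]+L[3]-L[2];ey/=np.linalg.norm(ey);ex=np.array([ey[1],-ey[0]]);print("ex",ex,np.arctan2(ex[1],ex[0]))
e2=L[0]-L[3]+L[1]-L[2];print("ex by sides",np.arctan2(e2[1],e2[0]))
ctr=L.mean(0);print("ctr",ctr)
h=onz(c,(301.2,231.6),.129);print("handle top",h,"pred",ctr-0.065*ex, "center-est hinge", (L[0]+L[1])/2, ctr+.1*ex)
s=cam("scene");hp=np.append(ctr-.065*ex,.122);print(proj(s,hp),proj(c,hp))
save("sbox",cv2.resize(s["image"][140:250,260:400],None,fx=5,fy=5,interpolation=cv2.INTER_CUBIC))
hs=cv2.cvtColor(c["image"],cv2.COLOR_RGB2HSV)
for rot in np.linspace(0,2*np.pi,1): pass
yaw=np.arctan2(ey[1],ey[0])
for th in [0,.4,.8,1.2,1.5]:
    # handle rel hinge: (-165,37) rotate
    r=np.hypot(.165,.037);a=np.arctan2(.037,-.165)-th
    px,pz=r*np.cos(a),r*np.sin(a)
    P=np.append(ctr+ex*(.1+px),.085+pz)
    print(th,P.round(3),[ (q is not None and np.round(q,2).tolist()) for q in [manip.solve_ik(P,down(yaw).as_rotvec()),manip.solve_ik(P,down(yaw+np.pi).as_rotvec())]])
```

```text
[[ 0.6358  0.2245]
 [ 0.5783 -0.0687]
 [ 0.3874 -0.0314]
 [ 0.439   0.2603]]
[np.float64(0.29880847230761143), np.float64(0.19456311052515188), np.float64(0.296304450525209), np.float64(0.20002102516041567)]
ex [ 0.98304845 -0.18334597] -0.18438904702845973
ex by sides -0.18658833654005175
ctr [0.51012675 0.09616517]
handle top [0.44516487 0.10872273 0.129     ] pred [0.4462286  0.10808266] center-est hinge [0.6070586  0.07786596] [0.60843159 0.07783058]
[323.54429039 166.58762613] [301.55554013 231.45175796]
0 [0.446 0.108 0.122] [[0.21, 0.4, 2.07, -0.0, 0.66, -1.17], [0.21, 0.4, 2.07, -0.0, 0.66, 1.97]]
0.4 [0.473 0.103 0.183] [[0.19, 0.32, 1.99, -0.0, 0.83, -1.2], [0.19, 0.32, 1.99, -0.0, 0.83, 1.95]]
0.8 [0.522 0.094 0.229] [[0.16, 0.32, 1.86, -0.0, 0.97, -1.23], [0.16, 0.32, 1.86, -0.0, 0.97, 1.91]]
1.2 [0.584 0.082 0.252] [[0.12, 0.37, 1.71, -0.0, 1.06, -1.27], [0.12, 0.37, 1.71, -0.0, 1.06, 1.88]]
1.5 [0.633 0.073 0.252] [[0.1, 0.44, 1.6, -0.0, 1.1, -1.29], [0.1, 0.44, 1.6, -0.0, 1.1, 1.85]]
```

View pics/sbox.png

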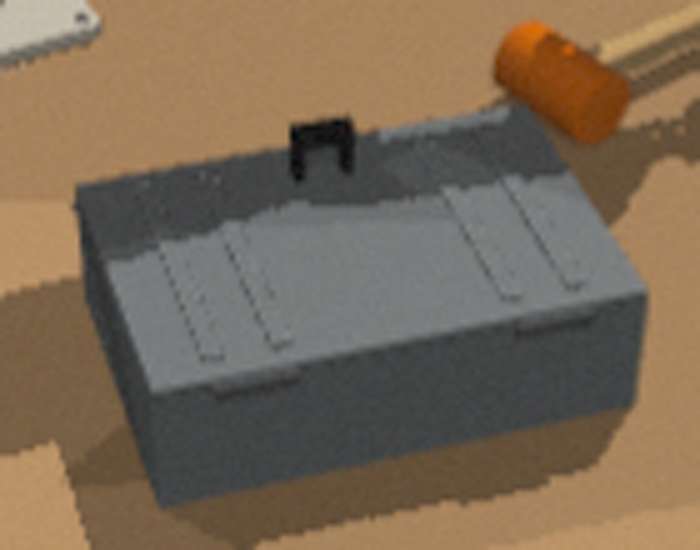

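The predicted handle point matches both views: scene (324.6,167) against (323.5,166.6). Now I'll pinch the handle and swing the lid open along its arc.

```bash
cat >> h.py <<'E'
ctr=np.array([0.5101,0.0962]);byaw=-0.1855
ex=np.array([np.cos(byaw),np.sin(byaw)]);ey=np.array([-ex[1],ex[0]])
EX=np.append(ex,0);EY=np.append(ey,0)
def hand(th):
    r=np.hypot(.165,.037);a=np.arctan2(.037,-.165)-th
    return np.append(ctr+ex*(.1+r*np.cos(a)),.085+r*np.sin(a))
def ori(tilt):
    return R.from_rotvec(EY*tilt)*down(byaw+np.pi/2)   # +tilt about y: top toward +x
def go(th,tilt,rate=.15,back=0,move=None):
    o=ori(tilt);ax=o.as_matrix()[:,0];p=hand(th)-ax*(.003+back)
    (move or (lambda p,o:manip.servo_line(p,o,rate=rate)))(p,o.as_rotvec())
E
python3 - <<'E'
from h import *
print(ori(.25).as_matrix()[:,0])
ok=[manip.solve_ik(hand(t)-ori(.25*t/1.85).as_matrix()[:,0]*(.003),ori(.25*t/1.85).as_rotvec()) is not None for t in np.linspace(0,1.85,9)];print(ok)
p=manip.get_position();manip.servo_line(p+[0,0,.06],rate=.25)
go(0,0,back=.12,move=manip.move_to)
print(manip.get_time(),manip.get_position())
c=cam("wrist");save("w0",c["image"]);print(proj(c,hand(0)), c["mount"].round(3).tolist(),c["fx"])
E
```

```text
[-0.24315954  0.04563069 -0.96891242]
[True, True, True, True, True, True, True, True, True]
2.4 [0.44641547 0.10872234 0.24500976]
[325.33867648 196.4526369 ] [[0.001, -0.287, 0.958, -0.119], [1.0, -0.0, -0.001, -0.002], [0.001, 0.958, 0.287, -0.073], [0.0, 0.0, 0.0, 1.0]] 282.1070961104055
```

View pics/w0.png

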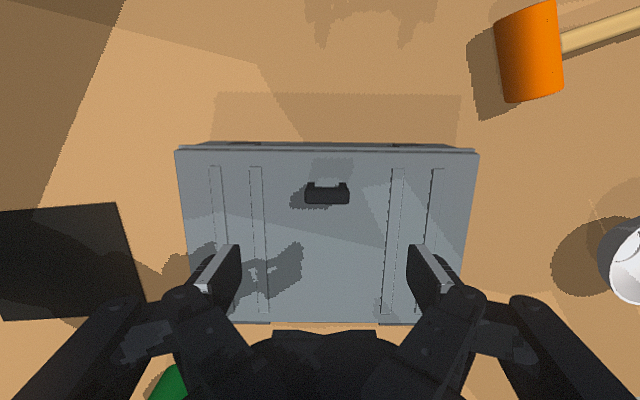

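The wrist view shows the handle at (327,193) against a predicted (325,196), so it's aligned. Going down to grip it.

Run:
```python
from h import *
go(0,0,rate=.12)
print("z",manip.get_position(),manip.get_contact_force().round(1))
manip.command_gripper(.03,30);print("w",manip.get_width(),manip.get_contact_force().round(1))
for t in np.linspace(0,1.85,10)[1:]:
    go(t,.25*t/1.85,rate=.12);f=manip.get_contact_force()
    print(round(t,2),manip.get_time(),np.round(f,1),round(manip.get_width(),4))
    if np.linalg.norm(f)>60: print("STOP");break
s=cam("scene");save("s1",s["image"])
```

```text
z [0.44665716 0.1083374  0.1255112 ] [ 0.3 -1.1 -0.2]
w 0.0392774197185181 [-5.  21.1 10.3]
0.21 4.525 [ 1.9 16.8 -1.4] 0.0398
0.41 4.9667 [ 2.9 14.5 -3. ] 0.0392
0.62 5.4083 [ 2.2 13.5 -2.1] 0.039
0.82 5.85 [ 1.3 10.6 -1.3] 0.0394
1.03 6.2917 [-1.1  8.9  1.3] 0.0391
1.23 6.7333 [-0.5  5.7  2.1] 0.0394
1.44 7.175 [0.4 4.9 3.9] 0.0394
1.64 7.6167 [1.9 4.3 3.4] 0.0389
1.85 8.0583 [2.2 3.8 4.9] 0.0396
```

View pics/s1.png

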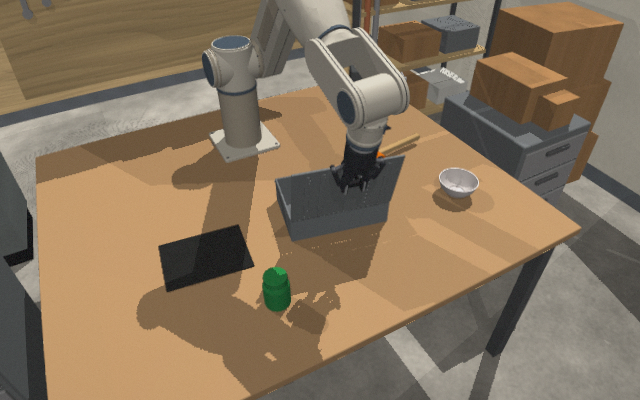

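The lid is open and held at the handle, around scene (365,180). Next I'll release it, back off along the tool axis and look.

Run:
```python
from h import *
manip.command_gripper(.085,30);manip.hold(.1)
go(1.85,.25,rate=.12,back=.11)
print(manip.get_contact_force().round(1),manip.get_position())
# over the box front, looking in with the wrist camera
q=np.append(ctr-ex*.06,.40)
manip.move_to(q,ori(0).as_rotvec())
manip.hold(.5);print(manip.get_time())
for n in ["scene","top","wrist"]:
    c=cam(n);save(n+"2",c["image"])
    np.save(f"pics/{n}2T.npy",c["T"])
    for th in [1.9,1.6]:
        p=np.append(ctr+ex*(.1-.2*np.cos(th)),.085+.2*np.sin(th));print(n,th,[proj(c,p+EY*k*.15).round(0) for k in (-1,1)])
print(c["fx"],c["cx"],c["cy"],c["k1"])
```

```text
[0.1 0.1 0.1] [0.71498832 0.05766664 0.34186964]
11.3583
scene 1.9 [array([293., 180.]), array([407., 158.])]
scene 1.6 [array([287., 163.]), array([397., 143.])]
top 1.9 [array([376., 142.]), array([254., 123.])]
top 1.6 [array([373., 165.]), array([249., 144.])]
wrist 1.9 [array([195., 383.]), array([457., 383.])]
wrist 1.6 [array([183., 350.]), array([469., 350.])]
282.1070961104055 323.65423295127425 195.80670247262978 -0.01459543685454282
```

View pics/scene2.png

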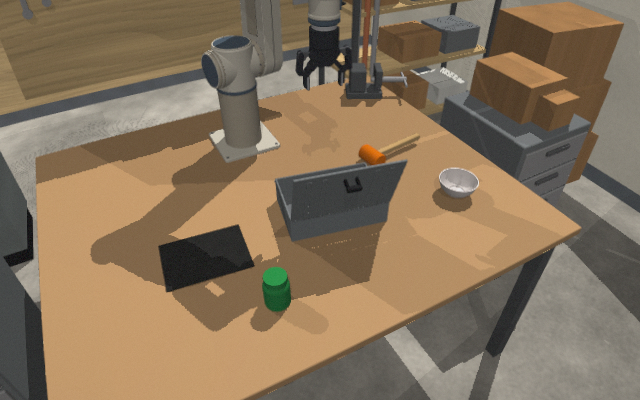

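View pics/top2.png

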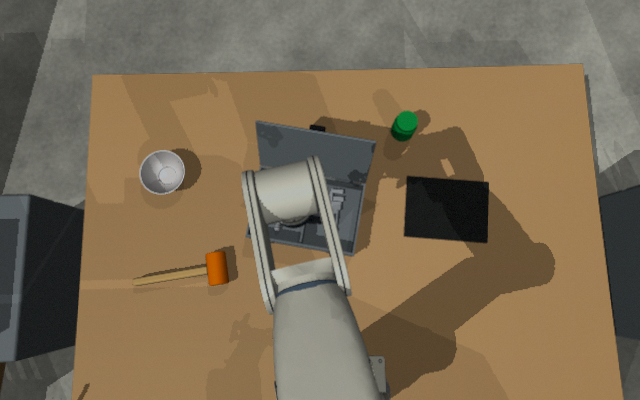

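View pics/wrist2.png

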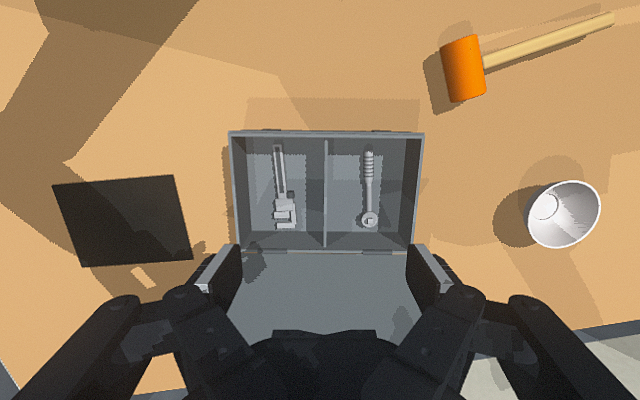

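The lid's free edge is at (376,142)–(256,122) in the top view, which matches 1.9 rad. In the wrist view the ratchet is in the right-hand (+y) compartment: head (369,220), handle end (369,150). I'll get closer for a precise look.

Run:
```python
from h import *
# current pose still the picture pose
c=cam("wrist")
a=onz(c,(369.5,220),.018);b=onz(c,(369,150),.014);print(a,b,np.linalg.norm(a-b))
m=b+(a-b)*75/130;print(m)
print("box frame",[(round(float((p[:2]-ctr)@ex),4),round(float((p[:2]-ctr)@ey),4)) for p in (a,b,m)])
q=np.append(m[:2]-.01*ex,.235)
manip.move_to(q,ori(0).as_rotvec())
c=cam("wrist");save("w3",c["image"]);print(manip.get_position(),proj(c,m))
x0,y0=proj(c,m).astype(int);k=c["image"][max(0,y0-80):y0+90,max(0,x0-90):x0+90];print("crop origin",max(0,x0-90),max(0,y0-80))
save("w3c",cv2.resize(k,None,fx=3.4,fy=3.4,interpolation=cv2.INTER_CUBIC));print(k.shape)
```

```text
[0.58974669 0.16772783 0.018     ] [0.45858365 0.1859085  0.014     ] 0.13247747059288958
[0.53425463 0.17541965 0.01630769]
box frame [(0.0651, 0.085), (-0.0672, 0.0787), (0.0091, 0.0823)]
[0.5250071  0.17715887 0.23661476] [325.35965689 181.36652653]
crop origin 235 101
(170, 180, 3)
```

View pics/w3c.png

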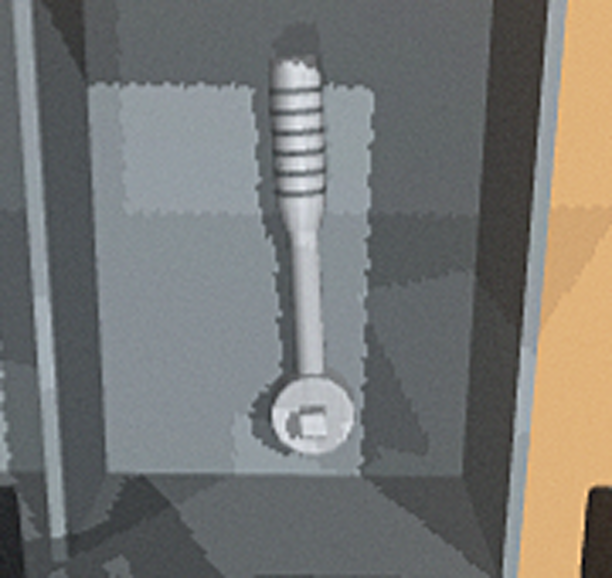

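In the close-up the head centre is at image (326.8,222.8), the handle end near (322,109), and the plain shank runs from (324.1,169.2) to (326.8,210.7).

Run:
```python
from h import *
c=cam("wrist")
hd=onz(c,(326.8,222.8),.023);en=onz(c,(322,109),.014);s1=onz(c,(324.1,169.2),.0175);s2=onz(c,(326.8,210.7),.0175)
d=hd-en;print(hd,en,"len",np.linalg.norm(d[:2]),"yaw",np.arctan2(d[1],d[0]))
print("shank",s1,s2,np.linalg.norm(s2-s1), np.arctan2(*(s2-s1)[1::-1]))
u=d[:2]/np.linalg.norm(d[:2]);mid=hd[:2]-u*.055;print("mid",mid,"mid from shank",s1[:2]+u*.013,"from end",en[:2]+u*.075)
for p in (hd,en):print(np.round([(p[:2]-ctr)@ex,(p[:2]-ctr)@ey],4))
```

```text
[0.58697367 0.16754999 0.023     ] [0.45002136 0.18736366 0.014     ] len 0.13837816838210276 yaw -0.14367872644143728
shank [0.51951134 0.17676292 0.0175    ] [0.57289899 0.17021823 0.0175    ] 0.05378730078097103 -0.12197932854070646
mid [0.53254039 0.17542516] mid from shank [0.53237739 0.17490151] from end [0.52424855 0.17662479]
[0.0624 0.0843]
[-0.0759  0.0785]
```

Head and shank agree on the midpoint, (0.532, 0.175) with yaw −0.14. The handle-end reading is about 8 mm long because its edge is shadowed, so I'm leaving it out. I'll grasp 4 mm ahead of the midpoint.

```bash
cat >> h.py <<'E'
RYAW=-.14
E
python3 - <<'E'
from h import *
u=np.array([np.cos(RYAW),np.sin(RYAW)]);g=np.array([.5325,.1752])+.004*u
o=down(RYAW+np.pi/2).as_rotvec()
manip.command_gripper(.045,30)
manip.move_to(np.append(g,.16),o)
manip.servo_line(np.append(g,.05),o,rate=.12)
print(manip.get_contact_force().round(1))
for z in (.04,.034,.030):
    manip.servo_line(np.append(g,z),o,rate=.05);f=manip.get_contact_force();print(z,manip.get_position().round(4),f.round(1))
    if abs(f[2])>4: break
manip.command_gripper(.0,60);print("w",manip.get_width(),manip.get_contact_force().round(1),manip.get_time())
c=cam("wrist");save("w4",c["image"])
E
```

```text
[ 0.3 -0.2  0.1]
0.04 [0.5362 0.1746 0.0397] [ 0.5 -0.5  0.5]
0.034 [0.5362 0.1746 0.0336] [-0.9 -0.1  0.4]
0.03 [0.5362 0.1746 0.0297] [ 0.3 -0.5 -0.7]
w 0.00842932245452309 [-0.9  0.8  3.1] 15.6833
```

View pics/w4.png

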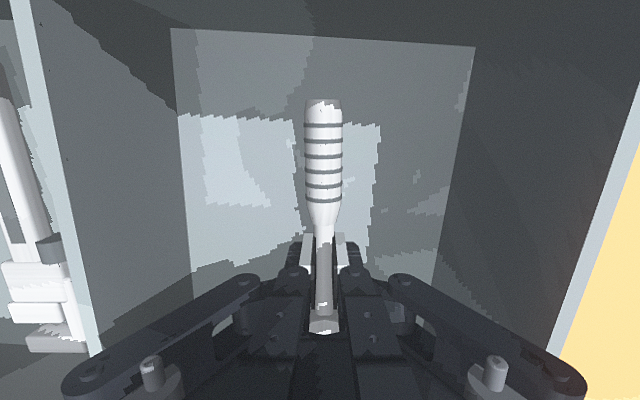

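The shank sits between the pads and the fingers stopped at 8.4 mm (the shank is 11 mm). A short test lift next.

Run:
```python
from h import *
manip.command_gripper(.0,80)
p=manip.get_position()
manip.servo_line(p+[0,0,.015],rate=.05);manip.hold(.2)
print(manip.get_width(),manip.get_contact_force().round(2),manip.get_torque().round(3),manip.get_time())
c=cam("wrist");save("w5",c["image"])
```

```text
0.007017269155690558 [-0.3  -0.85 -2.13] [ 0.047 -0.008 -0.005] 16.6083
```

View pics/w5.png

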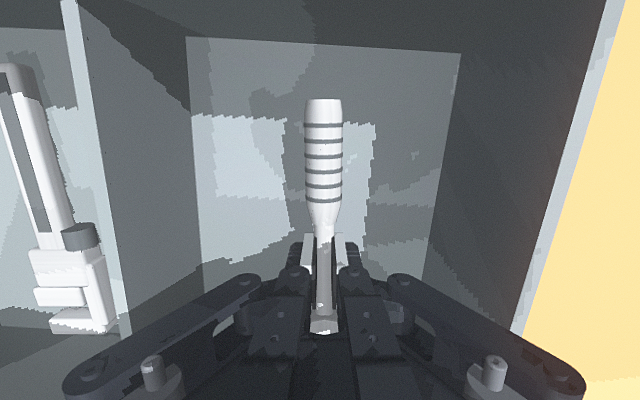

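The ratchet came up with the grip unchanged, at −2.1 N (about 0.22 kg). I'll lift it over lid height, carry it to the mat, and refine the mat pose from a clear top view.

Run:
```python
from h import *
c=cam("top");s=cam("scene")
for cc,roi in ((c,(395,500,170,250)),(s,(150,262,220,295))):
    im=cc["image"];m=(im.max(2)<50).astype(np.uint8);k=np.zeros_like(m);k[roi[2]:roi[3],roi[0]:roi[1]]=m[roi[2]:roi[3],roi[0]:roi[1]]
    k=cv2.morphologyEx(k,cv2.MORPH_OPEN,np.ones((3,3)))
    cs,_=cv2.findContours(k,0,2);h=cv2.convexHull(max(cs,key=cv2.contourArea))
    q=cv2.approxPolyDP(h,6,True)[:,0].astype(float)
    P=np.array([onz(cc,p,.004) for p in q]);print(q.tolist());print(P.round(3).tolist(),P.mean(0).round(4),[round(float(np.linalg.norm(P[i]-P[i-1])),3) for i in range(len(P))])
p=manip.get_position()
manip.servo_line([p[0],p[1],.2],rate=.15)
print(manip.get_width(),manip.get_contact_force().round(2))
manip.servo_line([p[0],p[1],.36],rate=.2)
for y in (-.1+np.pi/2,-.1-np.pi/2):
    print(manip.solve_ik([.516,-.311,.03],down(y+np.pi/2).as_rotvec()))
print(manip.get_joint_positions().round(2),manip.get_width(),manip.get_contact_force().round(2),manip.get_time())
```

```text
[[407.0, 176.0], [487.0, 182.0], [486.0, 241.0], [404.0, 235.0]]
[[0.616, -0.2, 0.004], [0.593, -0.433, 0.004], [0.42, -0.417, 0.004], [0.442, -0.183, 0.004]] [ 0.5178 -0.3085  0.004 ] [0.175, 0.234, 0.174, 0.235]
[[238.0, 226.0], [252.0, 266.0], [167.0, 290.0], [160.0, 246.0]]
[[0.448, -0.186, 0.004], [0.616, -0.206, 0.004], [0.589, -0.435, 0.004], [0.42, -0.415, 0.004]] [ 0.5183 -0.3106  0.004 ] [0.232, 0.17, 0.23, 0.171]
0.0074466202275996285 [-0.93 -0.55 -2.44]
None
[-5.62165214e-01  7.09052275e-01  1.77337741e+00 -4.44089210e-16
  6.59162970e-01 -4.62165214e-01]
[ 0.29  0.23  1.66  0.    1.26 -1.14] 0.007236674315778105 [-0.37  0.48 -1.98] 18.8917
```

Both views put the mat at (0.518, −0.310) with yaw −0.10 and sides of about 175 × 235 mm. I'll place the ratchet along the mat's long side.

```bash
cat >> h.py <<'E'
PYAW=-.1-np.pi/2
pu=np.array([np.cos(PYAW),np.sin(PYAW)]);PG=np.array([.518,-.310])+.004*pu;PO=down(PYAW+np.pi/2).as_rotvec()
E
python3 - <<'E'
from h import *
manip.move_to(np.append(PG,.30),PO)
print(manip.get_width(),manip.get_contact_force().round(2),manip.get_time())
manip.servo_line(np.append(PG,.06),PO,rate=.15);manip.hold(.3)
f0=manip.get_contact_force();print(f0.round(2),manip.get_width())
for z in (.045,.038,.034,.032,.031,.030,.0292,.0285):
    manip.servo_line(np.append(PG,z),PO,rate=.04);manip.hold(.15);f=manip.get_contact_force();print(z,manip.get_position()[2].round(4),f.round(2))
    if f[2]-f0[2]>2.5: break
s=cam("scene");save("s6",cv2.resize(s["image"][180:330,130:330],None,fx=3.5,fy=3.5,interpolation=cv2.INTER_CUBIC))
c=cam("wrist");save("w6",c["image"])
E
```

```text
0.007490310533875967 [-0.43 -0.1  -1.89] 20.6833
[-0.16  0.32 -2.63] 0.007621352972283305
0.045 0.0451 [ 0.21  0.2  -1.4 ]
0.038 0.038 [ 0.19 -0.44 -1.49]
0.034 0.034 [-0.19  0.12 -1.98]
0.032 0.032 [-0.25  0.34 -2.42]
0.031 0.031 [ 0.62 -0.2  -1.65]
0.03 0.03 [ 0.36 -0.19 -1.82]
0.0292 0.0294 [0.17 0.29 1.17]
```

View pics/s6.png

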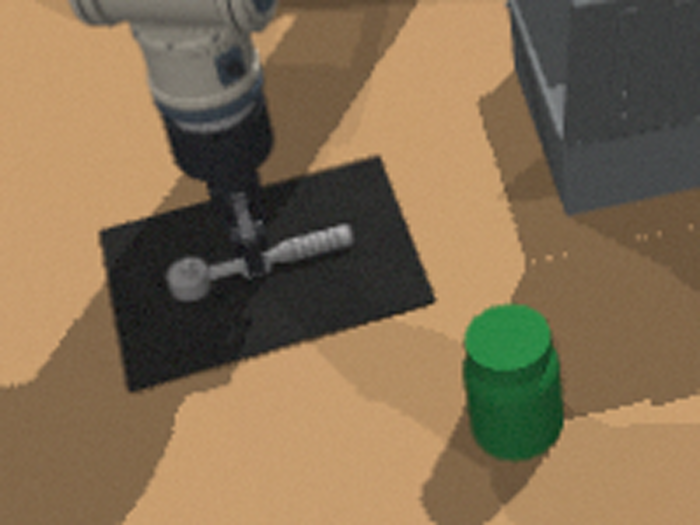

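View pics/w6.png

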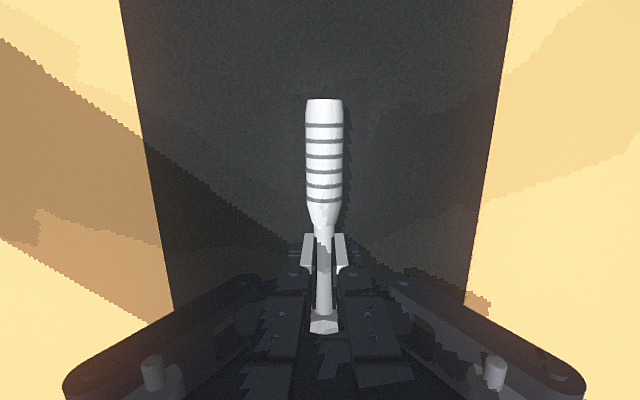

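The ratchet is in the middle of the mat, well inside its edges, and touching it (force rose by 3 N). Releasing and retreating.

Run:
```python
from h import *
manip.command_gripper(.045,20);manip.hold(.2)
p=manip.get_position();manip.servo_line([p[0],p[1],.09],rate=.06);manip.servo_line([p[0],p[1],.25],rate=.2)
c=cam("wrist");save("w7",c["image"])
q=manip.get_joint_positions();q[0]-=.7;manip.set_joints(q);manip.hold(.3)
for n in("scene","top"):
    c=cam(n);save(n+"7",c["image"])
print(manip.get_contact_force().round(2),manip.get_time())
```

```text
[-0.03  0.92 -0.84] 30.7333
```

View pics/top7.png

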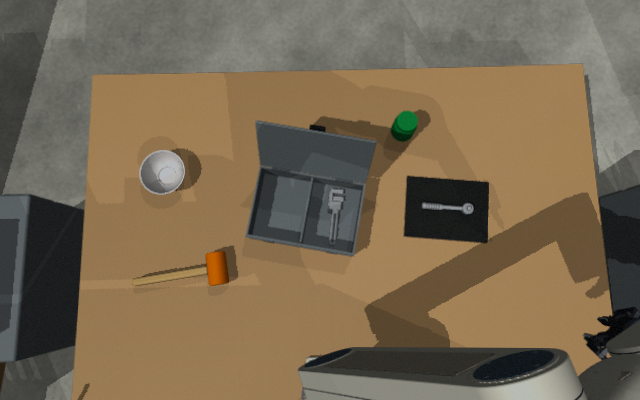

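View pics/w7.png

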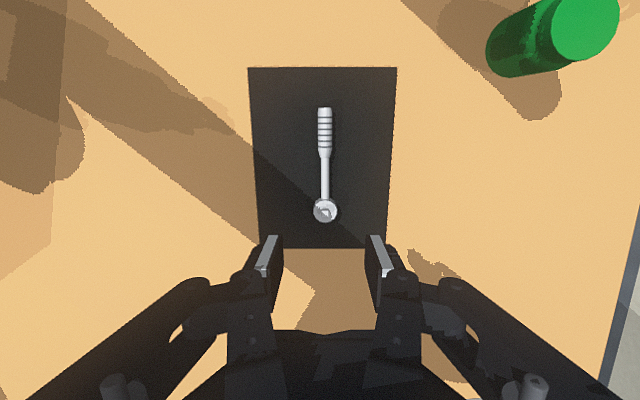

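View pics/scene7.png

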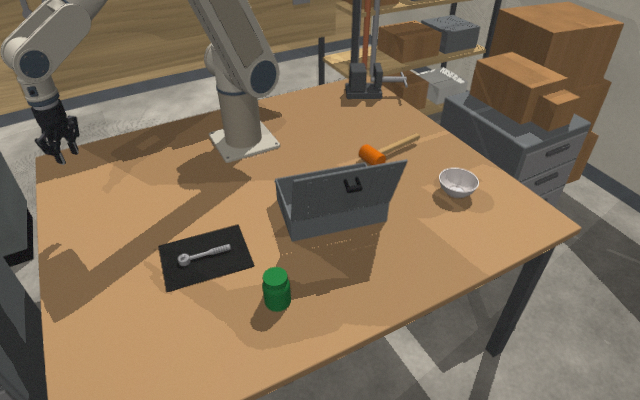

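The ratchet lies inside the mat (top view (422–474, 208) within 405–488). The lid is open with its edge at (256,122)–(376,142), the wrench is in the box at (336,215), and the bystanders haven't moved. Handing in.

Run:
```python
from rig import manip
manip.sign_off();print(manip.get_time())
```

```text
the job is handed in; nothing more can be done
the job is handed in; nothing more can be done
```

The job is done and handed in at about 31 s of the 62 s allowed; no verdict is reported. I pinched the lid's handle and swung it along its arc to 1.85 rad. After I let go, it came to rest at about 1.9 rad. I then gripped the ratchet by its shank, lifted it over the lid, and lowered it onto the mat until the force showed contact.

The last pictures showed:
- **Ratchet:** it lies flat and centred along the mat's long side, at least 25 mm inside every edge.
- **Lid and pipe wrench:** the lid is still open at about 1.9 rad, and the wrench is still in its compartment.
- **Jar, bowl and mallet:** they sit at the same pixels as at the start.
- **Robot:** the arm is clear of everything.

Two readings disagreed with the given sizes:
- **Handle end:** it first measured about 8 mm too far out, because its edge was in shadow. I used the head and shank instead, which agreed with each other.
- **Grip width:** the fingers read 7–8 mm on the 11 mm shank. The ratchet did not shift in the grip.

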